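Clear the screwdriver off the fixture and show the burner tube to the inspection camera

TASK

Someone has left an orange screwdriver lying across the two burner tubes in the assembly fixture: lay it down in the empty two-fork cradle, with the middle of its body between the forks. Then take the tube with the brass nozzle out of the fixture and present it to the inspection camera: the nozzle pointing straight into the lens, in line with the camera's tilted axis, and the nozzle's end 80 mm in front of the ring light's face; finish while holding it still there in the air. Drop nothing, do not touch the camera, and leave the plain tube and everything else on the bench where it is.

Things in the scene. Friction and masses are not known exactly. Their poses are not given: they have to be found in the camera images.
- driver: The screwdriver to clear away, cordless, 0.36 kg: square orange body 150 x 34 x 34 mm, black tail cap; collar, chuck and bit stick out 62 mm in front. Origin: on its axis at mid-body, 17 mm above its flat underside; x runs towards the bit. It lies level across both tubes, about square to them, mid-body over the gap between them, underside 66 mm above the bench. Grip it from above at the origin.
- cradle: Cradle, fixed: grey base plate 120 x 90 x 10 mm, two U-forks 14 mm thick centred 38 mm either side of the origin along x (62 mm free between them). Fork floors flat, 30 mm above the bench, 46 mm wide; arms upright to 50 mm high, then lips flared outwards to 65 mm. The screwdriver lies in it along x, either end first, its axis 47 mm above the bench. Origin: centre of the base plate's underside.
- tube: The burner tube to present: steel, 22 mm in diameter, blue tail band, brass nozzle (20 mm wide, 20 mm long) in front; 115 mm, 0.13 kg. Origin: on its axis, 60 mm behind the nozzle's end, 55 mm ahead of the tail; x runs towards the nozzle. It lies level in one of the fixture's two places, axis 55 mm above the bench. Grip it from above at the origin, between the V-blocks.
- nozzle_end (a point): The centre of the flat end of the brass nozzle (with a black bore), 60 mm from the tube's origin along its x axis.
- fixture: Fixture, fixed: aluminium plate 150 x 160 x 12 mm with two places for tubes, parallel to x, at y = +38 and -38 mm. Each has two V-blocks 12 mm thick at x = +40 and -40 mm (68 mm free between them), open at the top, no higher than the tube's axis, and an end stop 59 mm high behind the tail. Both nozzle ends point along +x. A tube lifts straight up and out. Origin: centre of the plate's underside.
- spare_tube: The plain burner tube in the fixture's other place, to be left alone: the same steel tube and blue tail band, but a short dark spigot instead of the brass nozzle (105 mm long). Which place holds which tube varies. Origin and x axis as for the other tube.
- insp_cam: Inspection camera: white body, black lens, ring light 72 mm in diameter, on a pillar stand at the right of the bench. It looks roughly along +y and downwards; height, heading and tilt (7 to 26 degrees) vary, then stay. Origin: middle of the body, on the optical axis; x is the optical axis, the way it looks. Ring light's face 90 mm ahead of the origin. The tube's x must point against this x.
- ring_face (a point): The centre of the ring light's front face, where the optical axis leaves the camera.
- focus (a point): The point in the air on the optical axis 80 mm in front of the ring light's face, where the end of the nozzle must be.
- stand: The camera's stand, fixed to the bench: a dark base plate 180 x 150 x 16 mm and a steel pillar 376 mm high. Origin: centre of the underside of the base plate; x is the way the camera faces.
- driver2: A second screwdriver of the same make and size, lying flat on the bench at the left, to be left alone. Origin and x axis as for the first.
- dish: A steel screw dish, 84 mm across and 22 mm high; to be left alone. Origin: centre of its underside.
- tape: A yellow roll of tape lying flat, 72 mm across and 24 mm high; to be left alone. Origin: centre of its underside.
- threadlock: A small blue bottle with a red cap, 32 mm across and 85 mm high, standing; to be left alone. Origin: centre of its underside.
- spanner: A steel spanner 150 mm long lying at the left of the bench; to be left alone.
Things that resemble listed ones, but are neither listed nor needed, are in the scene too. Leave any blue look-alike of the driver alone.

How it is judged:
On the way, in this order (a step that is already met when the one before it is completed fails the run):
1. the screwdriver lies in the cradle, let go and at rest (x of driver in the frame of cradle between -0.03 and 0.03 m and y of driver in the frame of cradle between -0.012 and 0.012 m and z of driver in the frame of cradle between 0.04 and 0.054 m and angle between the x axis of driver and the x axis of cradle, either way round below 0.15 rad and contact force between driver and the fingers below 0.1 N and linear speed of driver below 0.03 m/s), for 0.2 s.
2. the brass-nozzled tube is in the gripper, lifted clear of the fixture (height (world z) of tube above 0.085 m and contact force between tube and the fingers above 2 N and contact force between tube and fixture below 0.1 N and contact force between tube and insp_cam below 0.1 N and contact force between tube and driver below 0.1 N and contact force between tube and spare_tube below 0.1 N), for 0.2 s.
At the end, for the whole second after the job is handed in: Tube held still by the fingers alone: nozzle end 65-95 mm from the ring face, within 12 mm of the optical axis in y and z, pointing into the lens within 0.16 rad. Driver at rest in the cradle: middle within 30 mm along, 12 across, 0.15 rad. No other thing moved 20 mm (all of step 1 and all of step 2 and x of nozzle_end in the frame of insp_cam between 0.155 and 0.185 m and y of nozzle_end in the frame of insp_cam between -0.012 and 0.012 m and z of nozzle_end in the frame of insp_cam between -0.012 and 0.012 m and x of tube in the frame of insp_cam above 0.205 m and angle between the x axis of tube and the x axis of insp_cam, either way round below 0.16 rad and linear speed of tube below 0.03 m/s and angular speed of tube below 0.3 rad/s and distance of each of spare_tube, driver2, dish, tape, threadlock, spanner from where it was at the start of the episode below 0.02 m); the arm keeps its last pose, push and grip.
It fails at once if the camera or its stand is touched (contact force between stand and the arm above 1 N or contact force between stand and the fingers above 1 N or contact force between stand and tube above 1 N or contact force between stand and driver above 1 N).
It fails at once if the screwdriver is dropped or thrown (linear speed of driver above 0.8 m/s and contact force between driver and the fingers below 0.3 N).
It fails at once if the tube is dropped or thrown (linear speed of tube above 0.8 m/s and contact force between tube and the fingers below 0.3 N).
It fails at once if another thing on the bench, or the plain tube, is moved by 20 mm (distance of any of spare_tube, driver2, dish, tape, threadlock, spanner from where it was at the start of the episode above 0.02 m).
It also fails if it takes over 48 s, if anything falls off the work surface, if the arm or the gripper's body presses on something with over 40 N, if the wrist force passes 120 N, or if a joint passes its speed limit or range.

ROBOT

A 6-joint arm with a two-finger parallel gripper is mounted at the origin on the work surface. World frame = base frame: x ahead of the robot, y to its left, z up, the work surface at z = 0. Lengths are in m, angles in rad, forces in N, time in s.
With the tool pointing down it reaches from about 0.3 to 0.775 m from the base axis. Payload 14.6 kg.
Tool frame: the origin (TCP) lies on the centre line of the jaws, within the pads' length; the fingertips stand 19 mm ahead of it and the grasp point (between the pads) is the TCP; z points along the fingers, y is the line along which they close (so a half turn about z gives the same grasp; the last joint's range is limited). The gripper opens to 85 mm and grips with 20 to 120 N. Pads are 22 mm wide; open, the fingers measure 114 mm over their backs; the gripper's body (76 mm by 85 mm) begins 54 mm behind the grasp point. The pads swing forward as they close: fully open they stand 13 mm farther back than shut.
Start: joints at [-1.261, 0.3, 1.521, -0, 1.321, -0.067], TCP at [0.202, -0.511, 0.25] pointing down, gripper open.
Joint ranges: [-3.03, 3.03], [-0.79, 2.21], [0.23, 2.52], [-1.04, 4.18], [0, 3.07], [-2.55, 2.55]. Speed limits (rad/s): [2.22, 2.22, 2.57, 3.14, 3.14, 3.14].

INTERFACE

Orientations are given as a unit quaternion [x, y, z, w].
In Python, from bench import manip gives the robot as it stands. The module is installed in compiled form; this text tells all that it offers.
- The arm moves only by the tool step_arm, never from a script. Its argument "deltas" is a list of rows, each a list of 3 entries, a list of its own where there are three numbers: the turn, a rotation vector about the tool's x, y, z in units of 6 degrees (1.0 is 6 degrees), then the shift along the tool's x, y, z in units of 25 mm (1.0 is 25 mm), then the opening, from -1 (shut) to 1 (fully open). In form: [[[ax, ay, az], [x, y, z], jaw], ...]. A call has 1 to 8 rows; each row shifts and turns the commanded pose from where the row before left it, along the tool's axes as they then stand; what a row does not reach is not made up. A row lasts 1/12 s, in which the tool goes at most 41.7 mm and 7.16 degrees, less where a joint would pass 70% of its speed; a pose out of reach is approached as far as the arm can. A call is refused whole if a number of a shift passes 1 or a number of a turn 1, either way. A call with a gripper value outside its range is refused whole. The fingers move at their own pace and stop on an object; "squeeze" is the grip in N (left out, the last holds). Time passes only in rows, so rows that do not move let the fingers close. It gives the time, the measured TCP pose, the force, the opening and the grip force at its end, in the units of the state.
- manip.state(): the state, without advancing time (a new reading comes with each control period).
- manip.grab_frame(name): name is "scene" or "top" or "wrist"; returns a dict with "image" (400x640x3 uint8, red, green, blue), "range_z" (400x640 float32, m along the optical axis (not along the pixel's ray), 0 where there is no reading), "K" (3x3 intrinsics, pixels), "pose" (4x4, takes a point from camera to world coordinates); the wrist camera has in their place "tool_from_camera" (4x4, takes a point from camera to tool coordinates, whose origin is the TCP and whose axes are the flange's). Camera axes: x right, y down, z forward; pixel columns grow to the right and rows downward; lengths in m; the calibration is good to about 2 mm. The wrist camera is an equidistant fisheye: a pixel r from the principal point sees the ray r / f radians off the axis. A picture is of the moment at which its call begins: read the wrist's pose just before it.
- manip.close_job(): hands the job in; it is judged then, once.
The state is a dict: "clock": time; "qpos": joint angles; "joint_velocities": joint speeds; "tau": joint torques, N m; "ee_pos": TCP position; "orientation": TCP orientation; "ft_force": force on the tool from outside, world axes, zero at the start; "ft_torque": the same for the moment, N m; "opening": finger opening in m; "grasp_force": force on a finger pad.
Only numpy, scipy, OpenCV 4.12 (cv2) and the standard library are available. Lean on these libraries where they do the work, as an engineer would, in place of code of your own. Each camera call takes 0.05 s, during which the arm holds its last target. There are 200 camera calls.

## Working session

There is one attempt and no reset: what is moved stays moved. The work goes in short steps, Python scripts to look and compute and a tool call to move; the robot and the scene stay as the last step left them, time stands still between calls to the robot, and variables do not carry over. Pictures are saved under pics/ and viewed, at most 10 in all, crops included, and the job is handed in when it is done.

Besides the shell and the picture viewer there is one more tool, called after ">>>" as name(argument=value, ...), one argument or row to a line, values as JSON. step_arm: Moves the arm, as the interface text tells. Its arguments: {"type":"object","properties":{"deltas":{"type":"array","items":{"type":"array"}},"squeeze":{"type":"number"}},"required":["deltas"]}

```bash
mkdir -p pics; cat > h.py <<'E'
import numpy as np, cv2, pickle
from scipy.spatial.transform import Rotation as R
from bench import manip
def grab(n):
    s=manip.state(); f=manip.grab_frame(n); f['state']=s
    pickle.dump(f,open(n+'.pkl','wb')); return f
def cloud(f):
    z=f['range_z']; K=f['K']; v,u=np.mgrid[:400,:640]
    P=np.stack([(u-K[0,2])/K[0,0]*z,(v-K[1,2])/K[1,1]*z,z],-1)
    W=P@f['pose'][:3,:3].T+f['pose'][:3,3]; W[z==0]=np.nan
    return W
E
python3 - <<'E'
from h import *
for n in ['scene','top']:
    f=grab(n); cv2.imwrite(f'pics/{n}0.png',f['image'][:,:,::-1]); print(n,f['K'].round(1).tolist(),f['pose'].round(3).tolist(),(f['range_z']>0).mean())
print(manip.state())
E
```

```text
scene [[387.5, 0.0, 325.5], [0.0, 387.5, 201.7], [0.0, 0.0, 1.0]] [[-0.848, 0.303, -0.435, 1.019], [0.53, 0.449, -0.72, 0.904], [-0.023, -0.84, -0.541, 0.819], [0.0, 0.0, 0.0, 1.0]] 0.996046875
top [[404.0, 0.0, 328.3], [0.0, 404.0, 197.2], [0.0, 0.0, 1.0]] [[0.012, -0.986, 0.164, 0.218], [-1.0, -0.013, -0.008, 0.002], [0.01, -0.164, -0.986, 1.712], [0.0, 0.0, 0.0, 1.0]] 0.995921875
{'clock': 0.1, 'qpos': array([-1.26058553e+00,  3.00433402e-01,  1.52155192e+00,  1.28123669e-05,
        1.32071209e+00, -6.65882206e-02]), 'joint_velocities': array([ 2.75340496e-04, -2.72403352e-03, -2.65911576e-06,  7.60753409e-04,
        9.09080151e-04,  1.74778818e-03]), 'tau': array([-2.25087759e-03, -5.44385147e+01, -3.62372768e+01, -1.79810800e-04,
        3.05460191e-03, -6.32760361e-06]), 'ee_pos': array([ 0.20231378, -0.51121897,  0.24975432]), 'orientation': array([ 9.82305392e-01,  1.87285375e-01, -6.09595533e-05, -5.49038966e-04]), 'ft_force': array([ 0.08525639, -0.11172383,  0.55146882]), 'ft_torque': array([ 0.01103679, -0.04138858, -0.06544851]), 'grasp_force': 0.0, 'opening': 0.08543266995225815}
```

View pics/scene0.png

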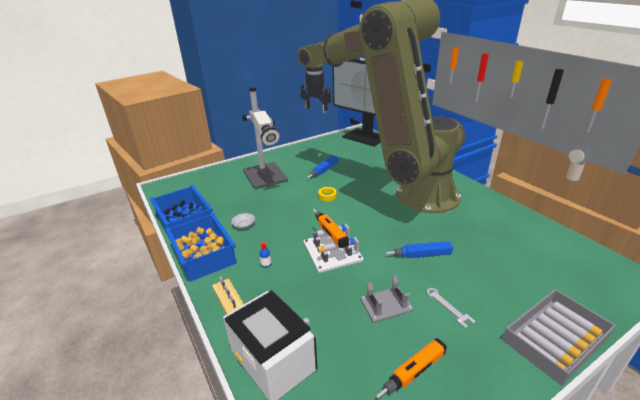

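View pics/top0.png

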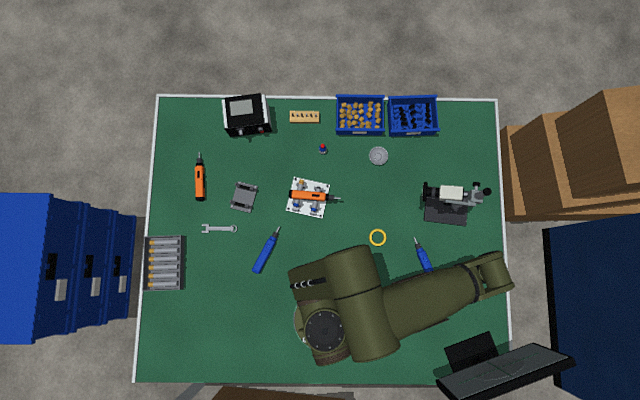

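The scene view shows the orange driver on the fixture (333,230), the cradle (386,303) and the inspection camera (262,125). In the top view the same things are at (310,196), (243,196) and (450,193), with +y to the left. Next I'll enlarge the important parts.

```bash
python3 - <<'E'
from h import *
t=pickle.load(open('top.pkl','rb'));s=pickle.load(open('scene.pkl','rb'))
def c(f,u,v,w,h,k): return cv2.resize(f['image'][v:v+h,u:u+w,::-1],None,fx=k,fy=k,interpolation=cv2.INTER_CUBIC)
a=np.hstack([c(t,280,170,80,60,5),c(t,415,170,80,60,5)])
b=np.hstack([c(s,295,205,80,60,5),c(s,235,85,80,60,5)])
cv2.imwrite('pics/crop1.png',np.vstack([a,b]))
E
```

```text
(no output)
```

View pics/crop1.png

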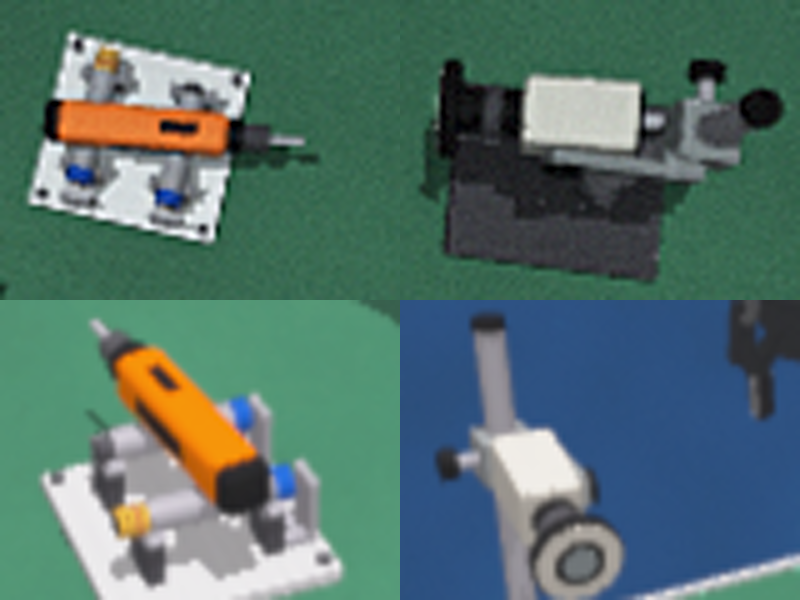

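```bash
python3 - <<'E'
from h import *
t=pickle.load(open('top.pkl','rb'));s=pickle.load(open('scene.pkl','rb'))
for nm,f in(('top',t),('scene',s)):
    W=cloud(f); hsv=cv2.cvtColor(f['image'],cv2.COLOR_RGB2HSV); H,S,V=[hsv[:,:,i].astype(int) for i in range(3)]
    x,y,z=W[...,0],W[...,1],W[...,2]
    def rect(m,l):
        p=W[m]; r=cv2.minAreaRect(p[:,:2].astype(np.float32)*1000)
        d=p[:,:2]-p[:,:2].mean(0); e=np.linalg.svd(d,full_matrices=False)[2][0]
        print(nm,l,m.sum(),'mean',p.mean(0).round(4),'z',np.percentile(p[:,2],[5,50,95]).round(4),'rect',np.round(r[0],1),np.round(r[1],1),round(r[2],1),'pca',np.degrees(np.arctan2(e[1],e[0])).round(1))
    near=(abs(x-.42)<.25)&(abs(y-.05)<.14)
    org=(H>5)&(H<20)&(S>180)&(V>120)&near
    rect(org&(z>.09),'orange'); 
    rect((S<40)&(V>130)&near&(z<.022)&(z>.005),'plate')
    rect((abs(x-.42)<.25)&(y>.12)&(y<.32)&(S<70)&(z>.005)&(z<.02),'cradlebase')
    rect((abs(x-.42)<.25)&(y>.12)&(y<.32)&(z>.025)&(z<.08)&(S<90),'cradleforks')
    rect((abs(x-.42)<.25)&(y<-.15)&(z>.15)&(S<40)&(V>150),'cambody')
    rect((y<-.2)&(x>.3)&(x<.55)&(z<.03)&(z>.008)&(V<90)&(S<90),'standbase')
    brass=(H>12)&(H<28)&(S>100)&near&(z<.08)&(z>.04); rect(brass,'brass')
W=cloud(s);
for v in range(120,150,4): print(v,[tuple((W[v,u]*1000).round().astype(int)) for u in range(258,284,4)], [s['image'][v,u].tolist() for u in (262,270,278)])
E
```

```text
top orange 242 mean [0.4943 0.0735 0.0998] z [0.0945 0.0997 0.1055] rect [494.8  70.2] [134.   33.6] 86.1 pca -94.3
top plate 561 mean [0.4975 0.0757 0.0124] z [0.0068 0.0123 0.0188] rect [500.7  76.9] [158.4 151.4] 77.9 pca 169.4
top cradlebase 224 mean [0.4997 0.2015 0.012 ] z [0.0068 0.0119 0.0177] rect [464. 220.] [198.9 246.6] 89.9 pca 92.7
top cradleforks 73 mean [0.4494 0.1894 0.0465] z [0.0264 0.0512 0.0675] rect [435.6 212.4] [215.9 205.9] 5.9 pca -134.3
top cambody 314 mean [ 0.4786 -0.451   0.2933] z [0.2824 0.2935 0.3039] rect [ 476.5 -478.3] [138.3  59.9] 89.9 pca -89.9
top standbase 849 mean [ 0.4405 -0.5041  0.0168] z [0.0106 0.0166 0.0241] rect [ 490.4 -832. ] [234.1 963.1] 8.9 pca 84.8
top brass 17 mean [0.5566 0.104  0.0634] z [0.0556 0.065  0.0696] rect [556.4 104.1] [16.7 13.3] 81.2 pca 108.0
scene orange 267 mean [0.502  0.0777 0.0981] z [0.0932 0.0986 0.101 ] rect [499.2  72.5] [138.1  32.5] 86.7 pca 86.5
scene plate 935 mean [0.5215 0.1004 0.0114] z [0.0075 0.0114 0.0148] rect [502.5  80.5] [162.8 151.5] 78.0 pca 114.3
scene cradlebase 586 mean [0.5024 0.1751 0
[... 2996 characters left out ...]
323), np.int64(-233)), (np.int64(506), np.int64(-371), np.int64(213)), (np.int64(489), np.int64(-371), np.int64(208)), (np.int64(63), np.int64(-1328), np.int64(-258)), (np.int64(37), np.int64(-1321), np.int64(-262)), (np.int64(3), np.int64(-1330), np.int64(-273))] [[85, 100, 128], [141, 142, 147], [54, 87, 133]]
148 [(np.int64(477), np.int64(-537), np.int64(125)), (np.int64(461), np.int64(-531), np.int64(123)), (np.int64(119), np.int64(-1338), np.int64(-275)), (np.int64(332), np.int64(-754), np.int64(4)), (np.int64(314), np.int64(-748), np.int64(1)), (np.int64(296), np.int64(-739), np.int64(0)), (np.int64(280), np.int64(-725), np.int64(1))] [[121, 122, 134], [214, 213, 218], [104, 147, 126]]
```

The crop shows the brass nozzle in the +y (left) place, pointing about +x. The driver's bit points towards -y, and the ring light faces +y. I'll move above the fixture for a wrist look.

>>> step_arm(
  deltas=[
    [[0, 0, 0], [1, -1, -0.2], 1],
    [[0, 0, 0], [1, -1, -0.2], 1],
    [[0, 0, 0], [1, -1, -0.2], 1],
    [[0, 0, 0], [1, -1, -0.2], 1],
    [[0, 0, 0], [1, -1, -0.2], 1],
    [[0, 0, 0], [1, -1, -0.2], 1],
    [[0, 0, 0], [1, -1, -0.2], 1],
    [[0, 0, 0], [1, -1, -0.2], 1],
  ],
)

```text
clock: 0.77
ee_pos: [0.3149, -0.2502, 0.2904]
orientation: [0.982, 0.187, -0.0, -0.0]
ft_force: [0.8, 0.0, 1.3]
opening: 0.0859
grasp_force: 0.0
```

>>> step_arm(
  deltas=[
    [[0, 0, 0], [1, -1, -0.2], 1],
    [[0, 0, 0], [1, -1, -0.2], 1],
    [[0, 0, 0], [1, -1, -0.2], 1],
    [[0, 0, 0], [1, -1, -0.2], 1],
    [[0, 0, 0], [1, -1, -0.2], 1],
    [[0, 0, 0], [1, -1, -0.2], 1],
    [[0, 0, 0], [1, -1, -0.2], 1],
    [[0, 0, 0], [1, -1, -0.2], 1],
  ],
)

```text
clock: 1.43
ee_pos: [0.4273, 0.0096, 0.3305]
orientation: [0.982, 0.187, 0.0, 0.0]
ft_force: [-0.2, -0.9, -0.9]
opening: 0.0854
grasp_force: 0.0
```

>>> step_arm(
  deltas=[
    [[0, 0, -1], [1, -1, 0], 1],
    [[0, 0, -1], [0, 0, 0], 1],
    [[0, 0, -1], [0, 0, 0], 1],
    [[0, 0, -1], [0, 0, 0], 1],
    [[0, 0, -1], [0, 0, 0], 1],
    [[0, 0, -1], [0, 0, 0], 1],
    [[0, 0, -1], [0, 0, 0], 1],
    [[0, 0, -1], [0, 0, 0], 1],
  ],
)

```text
clock: 2.1
ee_pos: [0.4411, 0.0401, 0.33]
orientation: [0.82, 0.573, -0.0, -0.0]
ft_force: [-1.0, -0.3, -0.1]
opening: 0.0854
grasp_force: 0.0
```

>>> step_arm(
  deltas=[
    [[0, 0, -1], [0, 0, 0], 1],
    [[0, 0, -1], [0, 0, 0], 1],
    [[0, 0, -0.8], [0, 0, 0], 1],
    [[0, 0, 0], [0, 0, 0], 1],
    [[0, 0, 0], [0, 0, 0], 1],
    [[0, 0, 0], [0, 0, 0], 1],
  ],
)

```text
clock: 2.6
ee_pos: [0.4411, 0.0402, 0.3302]
orientation: [0.73, 0.683, -0.0, -0.0]
ft_force: [0.4, 0.2, -0.0]
opening: 0.0855
grasp_force: 0.0
```

```bash
cat >> h.py <<'E'
def wcloud(f):
    s=f['state']; T=f['tool_from_camera']; K=f['K']; z=f['range_z']; v,u=np.mgrid[:400,:640]
    a=(u-K[0,2])/K[0,0]; b=(v-K[1,2])/K[1,1]; r=np.hypot(a,b)+1e-9
    rr=np.tan(np.minimum(r,1.5))/r
    P=np.stack([a*rr*z,b*rr*z,z],-1)@T[:3,:3].T+T[:3,3]
    W=P@R.from_quat(s['orientation']).as_matrix().T+s['ee_pos']; W[z==0]=np.nan
    return W
E
python3 - <<'E'
from h import *
f=grab('wrist'); cv2.imwrite('pics/w1.png',f['image'][:,:,::-1]); s=f['state']
print(f['K'].round(1).tolist(),f['tool_from_camera'].round(3).tolist(),s['clock'],s['ee_pos'],R.from_quat(s['orientation']).as_matrix().round(3).tolist(),s['qpos'].round(3))
E
```

```text
[[309.7, 0.0, 321.7], [0.0, 309.7, 196.9], [0.0, 0.0, 1.0]] [[0.0, -0.962, -0.273, 0.069], [1.0, 0.0, -0.0, -0.0], [0.0, -0.273, 0.962, -0.124], [0.0, 0.0, 0.0, 1.0]] 2.6 [0.44113012 0.0401516  0.33016434] [[0.066, 0.998, -0.0], [0.998, -0.066, -0.0], [-0.0, -0.0, -1.0]] [ 0.008  0.003  1.677 -0.     1.462  0.074]
```

View pics/w1.png

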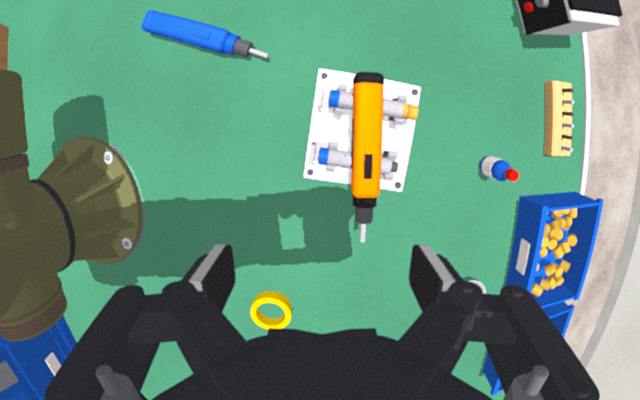

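The wrist view shows the fixture plate (corners near 320,70 to 405,190), the driver (368,130) with its bit downwards (world -y), and the brass nozzle (410,112). The cradle is just out of view, so I'll shift towards +y to see both.

>>> step_arm(
  deltas=[
    [[0, 0, 0], [1, 0.4, 0], 1],
    [[0, 0, 0], [1, 0.4, 0], 1],
    [[0, 0, 0], [1, 0.4, 0], 1],
    [[0, 0, 0], [1, 0.4, 0], 1],
    [[0, 0, 0], [0, 0, 0], 1],
    [[0, 0, 0], [0, 0, 0], 1],
  ],
)

```text
clock: 3.15
ee_pos: [0.4875, 0.1382, 0.3297]
orientation: [0.729, 0.685, -0.0, -0.0]
ft_force: [1.3, -0.2, -0.8]
opening: 0.0857
grasp_force: 0.0
```

```bash
cat >> h.py <<'E'
def wray(f,uv,h):
    "fisheye pixels -> world points on plane z=h"
    s=f['state']; T=f['tool_from_camera']; K=f['K']; uv=np.asarray(uv,float).reshape(-1,2)
    a=(uv[:,0]-K[0,2])/K[0,0]; b=(uv[:,1]-K[1,2])/K[1,1]; r=np.hypot(a,b)+1e-9
    d=np.stack([a/r*np.sin(r),b/r*np.sin(r),np.cos(r)],-1)
    Rt=R.from_quat(s['orientation']).as_matrix()
    D=d@T[:3,:3].T@Rt.T; o=Rt@T[:3,3]+s['ee_pos']
    return o+D*((h-o[2])/D[:,2])[:,None]
def mask_hsv(f,lo,hi): return cv2.inRange(cv2.cvtColor(f['image'],cv2.COLOR_RGB2HSV),lo,hi)>0
def rect(P,l):
    r=cv2.minAreaRect(P[:,:2].astype(np.float32)*1000); d=P[:,:2]-P[:,:2].mean(0); e=np.linalg.svd(d,full_matrices=False)[2][0]
    print(l,len(P),'mean',P.mean(0).round(4),'rect',np.round(r[0],1),np.round(r[1],1),round(r[2],1),'pca',np.degrees(np.arctan2(e[1],e[0])).round(1)); return r
E
python3 - <<'E'
from h import *
f=grab('wrist'); cv2.imwrite('pics/w2.png',f['image'][:,:,::-1]); s=f['state']
print(s['ee_pos'])
W=wcloud(f); x,y,z=W[...,0],W[...,1],W[...,2]
def m2(m): return np.argwhere(m)[:,::-1]
near=(abs(x-.5)<.12)&(abs(y-.08)<.13)
o=mask_hsv(f,(5,180,120),(20,255,255))&near&(z>.09)
p=W[o]; print('z driver',np.nanmedian(p[:,2])); rect(wray(f,m2(o),.1),'driver top')
w=mask_hsv(f,(0,0,150),(179,50,255))&near&(z<.03); print('platez',np.nanmedian(z[w])); rect(wray(f,m2(w),.012),'plate')
b=mask_hsv(f,(10,110,80),(28,255,255))&near&(z<.08)&(z>.045); rect(wray(f,m2(b),.058),'brass')
bl=mask_hsv(f,(100,150,60),(125,255,255))&near&(z>.045)
n,L,st,c=cv2.connectedComponentsWithStats(bl.astype(np.uint8))
for i in range(1,n):
    if st[i,4]>20: rect(wray(f,m2(L==i),.06),'blue band')
cr=(abs(x-.48)<.12)&(y>.17)&(y<.34)&(z>.004)&(z<.03)&mask_hsv(f,(0,0,0),(179,70,255)); rect(wray(f,m2(cr),.01),'cradle base')
ck=(abs(x-.48)<.12)&(y>.17)&(y<.34)&(z>.04)&(z<.09); 
n,L,st,c=cv2.connectedComponentsWithStats(ck.astype(np.uint8))
for i in range(1,n):
    if st[i,4]>10: rect(W[L==i],'fork %s'%np.nanmax(z[L==i]))
E
```

```text
[0.48745793 0.13824279 0.32972438]
z driver 0.10017909087693881
driver top 2088 mean [0.4962 0.0697 0.1   ] rect [496.7  73.3] [134.2  31.9] 86.3 pca -94.2
platez 0.012780737716088397
plate 5127 mean [0.5049 0.0934 0.012 ] rect [501.5  79.1] [162.1 151.3] 78.0 pca -25.3
brass 172 mean [0.5591 0.1057 0.058 ] rect [559.4 105.8] [18.2 18.2] 79.3 pca -56.0
blue band 116 mean [0.4616 0.1269 0.06  ] rect [461.8 127.1] [18.7 10.4] 85.4 pca -101.5
blue band 108 mean [0.4435 0.0539 0.06  ] rect [443.4  54.1] [20.8 10.4] 79.6 pca -100.6
cradle base 1746 mean [0.4958 0.3167 0.01  ] rect [462.6 266.6] [222.7 117.5] 59.4 pca -157.8
fork 0.06706718495125935 115 mean [0.4573 0.3292 0.0601] rect [456.4 330.5] [16.1 14.7] 78.0 pca 37.1
fork 0.06740188930902646 105 mean [0.53   0.3113 0.0616] rect [530.2 312.6] [16.1 13.8] 76.9 pca -104.9
```

View pics/w2.png

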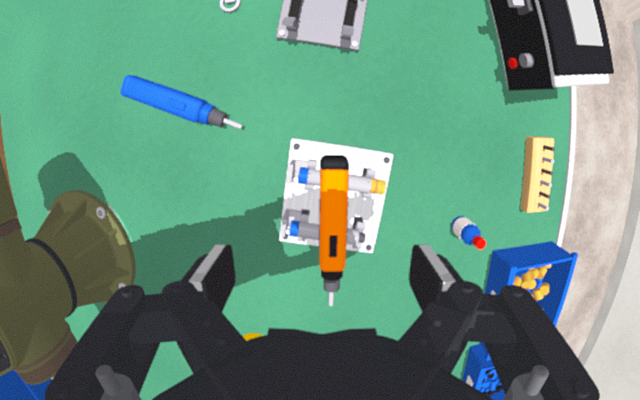

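The view now shows the driver at (333,215), the fixture at (337,195) and the near edge of the cradle at (322,25), so the cradle lies around y≈0.35. I'll measure it from the scene and top clouds.

```bash
python3 - <<'E'
from h import *
for nm in('top','scene'):
    f=pickle.load(open(nm+'.pkl','rb')); W=cloud(f); x,y,z=W[...,0],W[...,1],W[...,2]
    near=(abs(x-.5)<.12)&(y>.26)&(y<.43)
    c=near&mask_hsv(f,(0,0,0),(179,90,255))
    rect(W[c&(z>.004)&(z<.02)],nm+' base'); rect(W[near&(z>.004)],nm+' all')
    n,L,st,cc=cv2.connectedComponentsWithStats((near&(z>.035)).astype(np.uint8))
    for i in range(1,n):
        if st[i,4]>4: rect(W[L==i],'fork %.3f'%np.nanmax(z[L==i]))
f=pickle.load(open('scene.pkl','rb')); W=cloud(f); x,y,z=W[...,0],W[...,1],W[...,2]
m=(abs(x-.488)<.06)&(y>-.385)&(y<-.33)&(z>.19)&(z<.31); P=W[m]
for k in range(4):
    c=P.mean(0); n=np.linalg.svd(P-c)[2][2]; n*=np.sign(n[1]); d=(P-c)@n; print(len(P),c.round(4),n.round(3),d.std().round(4),'tilt',np.degrees(np.arcsin(-n[2])).round(1),'head',np.degrees(np.arctan2(n[1],n[0])).round(1)); P=P[abs(d)<.012-.002*k]
# ellipse of the ring's image
mm=m.astype(np.uint8); cs,_=cv2.findContours(mm,0,1); cs=max(cs,key=len); print(cv2.fitEllipse(cs), cv2.minAreaRect(cs))
t=pickle.load(open('top.pkl','rb')); W=cloud(t); x,y,z=W[...,0],W[...,1],W[...,2]
b=(abs(x-.48)<.05)&(y<-.37)&(y>-.54)&(z>.26)&mask_hsv(t,(0,0,140),(179,60,255)); P=W[b]; rect(P,'bodytop')
A=np.c_[P[:,:2],np.ones(len(P))]; co=np.linalg.lstsq(A,P[:,2],rcond=None)[0]; print('slopes',co, P.min(0),P.max(0))
r=(abs(x-.48)<.06)&(y<-.32)&(y>-.375)&(z>.2); rect(W[r],'ring top'); print(W[r].min(0),W[r].max(0))
E
```

```text
top base 426 mean [0.4971 0.3479 0.0105] rect [499.4 349.6] [ 91.4 122.9] 77.3 pca 162.4
top all 854 mean [0.4981 0.3461 0.0144] rect [500.3 345.1] [167.8 238.1] 89.6 pca 177.2
fork 0.068 21 mean [0.5411 0.3685 0.0548] rect [540.9 369.1] [15.1 15.4] 7.7 pca -129.3
fork 0.067 12 mean [0.5275 0.3115 0.0554] rect [528.8 312.2] [17.9 12.9] 62.3 pca 86.7
fork 0.066 19 mean [0.4679 0.387  0.0575] rect [467.9 387.3] [15.3 13.1] 77.7 pca -125.3
fork 0.070 13 mean [0.4543 0.3277 0.0591] rect [454.1 327.4] [16.7 12.5] 81.3 pca 89.8
scene base 863 mean [0.5079 0.358  0.0098] rect [469.2 359.1] [ 92.1 187.4] 77.2 pca -19.5
scene all 1308 mean [0.5059 0.3557 0.0198] rect [478.  349.9] [186.5 122. ] 6.1 pca -15.3
fork 0.067 63 mean [0.4583 0.3331 0.0515] rect [457.2 331.6] [15.4 15.8] 80.9 pca -27.0
fork 0.067 67 mean [0.5327 0.316  0.0518] rect [531.5 313.9] [18.  14.8] 77.9 pca -15.2
fork 0.065 45 mean [0.4727 0.391  0.0504] rect [472.  391.8] [11.1 17.1] 53.3 pca 148.0
fork 0.066 44 mean [0.5464 0.3736 0.0502] rect [546.7 374.4] [12.5 14.6] 59.7 pca -33.4
255 [ 0.4925 -0.3571  0.2473] [ 0.13   0.966 -0.223] 0.0037 tilt 12.9 head 82.4
253 [ 0.4923 -0.357   0.2471] [ 0.125  0.965 -0.229] 0.0036 tilt 13.2 head 82.6
250 [ 0.4923 -0.3569  0.2469] [ 0.124  0.964 -0.235] 0.0034 tilt 13.6 head 82.7
243 [ 0.4922 -0.357   0.2462] [ 0.12   0.962 -0.246] 0.003 tilt 14.2 head 82.9
((269.7543640136719, 135.83351135253906), (15.889015197753906, 18.501026153564453), 65.62250518798828) ((270.0, 136.0), (16.0, 18.0), 90.0)
bodytop 349 mean [ 0.4759 -0.4555  0.2926] rect [ 471.8 -474.8] [131.5  56.7] 82.8 pca -101.6
slopes [ 0.09576284 -0.07225341  0.21410016] [ 0.43812068 -0.53857554  0.27333301] [ 0.50647036 -0.40908543  0.30821627]
ring top 107 mean [ 0.4836 -0.3612  0.2665] rect [ 487.  -363.1] [26.4 69.3] 84.1 pca 175.0
[ 0.45219941 -0.37487147  0.23243192] [ 0.52147567 -0.34798141  0.28425656]
```

>>> step_arm(
  deltas=[
    [[0, 0, 0], [-0.75, 0.18, 0], 1],
    [[0, 0, 0], [-0.75, 0.18, 0], 1],
    [[0, 0, 0], [-0.75, 0.17, 1], 1],
    [[0, 0, 0], [0, 0, 1], 1],
    [[0, 0, 0], [0, 0, 1], 1],
    [[0, 0, 0], [0, 0, 1], 1],
    [[0, 0, 0], [0, 0, 1], 1],
    [[0, 0, 0], [0, 0, 0], 1],
  ],
)

```text
clock: 3.87
ee_pos: [0.4951, 0.0794, 0.2014]
orientation: [0.73, 0.684, -0.003, -0.002]
ft_force: [-0.7, -0.1, -0.5]
opening: 0.0856
grasp_force: 0.0
```

```bash
python3 - <<'E'
from h import *
f=grab('wrist'); s=f['state']; print(s['ee_pos'])
W=wcloud(f); x,y,z=W[...,0],W[...,1],W[...,2]
near=(abs(x-.5)<.12)&(abs(y-.08)<.13)
o=mask_hsv(f,(5,180,120),(20,255,255))&near&(z>.09)
print(np.nanmedian(z[o])); rect(wray(f,np.argwhere(o)[:,::-1],.1),'driver top')
cv2.imwrite('pics/w3.png',f['image'][:,:,::-1])
E
```

```text
[0.49510383 0.07938784 0.20136323]
0.09999512299248885
driver top 3858 mean [0.4961 0.0617 0.1   ] rect [496.7  73.1] [134.5  32.5] 86.0 pca -94.4
```

View pics/w3.png

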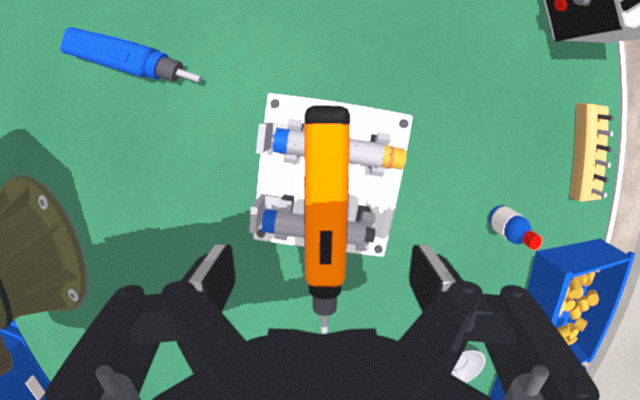

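The wrist view confirms the driver is central between the open fingers (325,200), measured at (0.497, 0.081). Descending to grip.

>>> step_arm(
  deltas=[
    [[0, 0, 0], [0.05, 0.07, 1], 1],
    [[0, 0, 0], [0, 0, 1], 1],
    [[0, 0, 0], [0, 0, 1], 1],
    [[0, 0, 0], [0, 0, 1], 1],
    [[0, 0, 0], [0, 0, 0.6], 1],
    [[0, 0, 0], [0, 0, 0], 1],
    [[0, 0, 0], [0, 0, 0], 1],
  ],
)

```text
clock: 4.5
ee_pos: [0.4996, 0.0814, 0.0918]
orientation: [0.729, 0.684, 0.0, 0.0]
ft_force: [0.5, -0.2, 0.6]
opening: 0.0857
grasp_force: 0.0
```

>>> step_arm(
  deltas=[
    [[0, 0, 0], [0, 0, 0], -1],
    [[0, 0, 0], [0, 0, 0], -1],
    [[0, 0, 0], [0, 0, 0], -1],
    [[0, 0, 0], [0, 0, 0], -1],
    [[0, 0, 0], [0, 0, 0], -1],
    [[0, 0, 0], [0, 0, 0], -1],
    [[0, 0, 0], [0, 0, 0], -1],
    [[0, 0, 0], [0, 0, 0], -1],
  ],
  squeeze=50,
)

```text
clock: 5.17
ee_pos: [0.4993, 0.0817, 0.0912]
orientation: [0.729, 0.684, 0.0, 0.0]
ft_force: [-1.5, -0.6, 6.7]
opening: 0.0333
grasp_force: 49.1
```

>>> step_arm(
  deltas=[
    [[0, 0, 0], [0, 0, -0.5], -1],
    [[0, 0, 0], [0, 0, -1], -1],
    [[0, 0, 0], [0, 0, -1], -1],
    [[0, 0, 0], [0, 0, -1], -1],
    [[0, 0, 0], [0, 0, -1], -1],
    [[0, 0, 0], [0.7, 0, 0], -1],
    [[0, 0, 0], [1, -0.1, 0], -1],
    [[0, 0, 0], [1, -0.1, 0], -1],
  ],
)

```text
clock: 5.83
ee_pos: [0.498, 0.1498, 0.203]
orientation: [0.73, 0.684, 0.0, -0.0]
ft_force: [0.9, 0.5, -5.0]
opening: 0.0332
grasp_force: 50.9
```

>>> step_arm(
  deltas=[
    [[0, 0, 0], [1, -0.1, 0], -1],
    [[0, 0, 0], [1, -0.1, 0], -1],
    [[0, 0, 0], [1, -0.1, 0], -1],
    [[0, 0, 0], [1, -0.1, 0], -1],
    [[0, 0, 0], [1, -0.1, 0], -1],
    [[0, 0, 0], [1, 0, 0], -1],
    [[0, 0, 0], [1, 0, 0], -1],
    [[0, 0, 0], [0.7, 0, 0], -1],
  ],
)

```text
clock: 6.5
ee_pos: [0.4973, 0.344, 0.2023]
orientation: [0.729, 0.685, -0.0, -0.0]
ft_force: [0.2, -0.0, -4.2]
opening: 0.033
grasp_force: 50.8
```

>>> step_arm(
  deltas=[
    [[0, 0, -0.5], [0, 0, 0], -1],
    [[0, 0, -1], [0, 0, 0], -1],
    [[0, 0, -1], [0, 0, 0], -1],
    [[0, 0, -1], [0, 0, 0], -1],
    [[0, 0, -1], [0, 0, 0], -1],
    [[0, 0, -1], [0, 0, 0], -1],
    [[0, 0, -1], [0, 0, 0], -1],
    [[0, 0, -1], [0, 0, 0], -1],
  ],
)

```text
clock: 7.17
ee_pos: [0.4975, 0.3421, 0.2023]
orientation: [0.409, 0.912, -0.001, -0.0]
ft_force: [-0.6, -0.7, -5.1]
opening: 0.0333
grasp_force: 51.0
```

>>> step_arm(
  deltas=[
    [[0, 0, -1], [0, 0, 0], -1],
    [[0, 0, -1], [0, 0, 0], -1],
    [[0, 0, -1], [0, 0, 0], -1],
    [[0, 0, -1], [0, 0, 0], -1],
    [[0, 0, -1], [0, 0, 0], -1],
    [[0, 0, -1], [0, 0, 0], -1],
    [[0, 0, 0], [0, 0, 0], -1],
    [[0, 0, 0], [0, 0, 0], -1],
  ],
)

```text
clock: 7.83
ee_pos: [0.4976, 0.3421, 0.2024]
orientation: [0.111, 0.994, -0.0, -0.0]
ft_force: [-0.1, -0.7, -4.7]
opening: 0.0333
grasp_force: 50.9
```

```bash
python3 - <<'E'
from h import *
f=grab('wrist'); s=f['state']; print(s['ee_pos'],s['clock'],s['opening'],s['grasp_force'],R.from_quat(s['orientation']).as_matrix().round(3).tolist(),s['qpos'].round(2))
W=wcloud(f); x,y,z=W[...,0],W[...,1],W[...,2]
o=mask_hsv(f,(5,180,120),(20,255,255))&(abs(z-s['ee_pos'][2]-.009)<.02)&(abs(x-.5)<.12)&(abs(y-.35)<.1); h=np.nanmedian(z[o]); print('topz',h)
rect(wray(f,np.argwhere(o)[:,::-1],h),'driver top')
n,L,st,c=cv2.connectedComponentsWithStats(((z>.04)&(z<.08)&(abs(x-.5)<.08)&(abs(y-.35)<.07)).astype(np.uint8))
for i in range(1,n):
    if st[i,4]>20: rect(W[L==i],'fork %.3f'%np.nanmax(z[L==i]))
g=(z>.004)&(z<.016)&(abs(x-.5)<.1)&(abs(y-.35)<.1)&mask_hsv(f,(0,0,0),(179,80,255)); rect(wray(f,np.argwhere(g)[:,::-1],.01),'base')
cv2.imwrite('pics/w4.png',f['image'][:,:,::-1])
E
```

```text
[0.49759342 0.3421055  0.20244641] 7.8333 0.033340989492283674 50.85886895656586 [[-0.975, 0.221, -0.001], [0.221, 0.975, -0.0], [0.001, -0.001, -1.0]] [ 0.54  0.46  1.42  0.    1.27 -0.81]
topz 0.2115144165014863
driver top 10956 mean [0.4847 0.3441 0.2115] rect [483.5 345.6] [32.2 87.8] 76.5 pca -8.8
fork 0.067 224 mean [0.471  0.3931 0.0632] rect [471.4 393.4] [10.6 14.6] 74.1 pca -17.4
fork 0.068 165 mean [0.5425 0.3759 0.0622] rect [545.  375.7] [10.9 14.8] 78.9 pca 7.8
base 677 mean [0.5079 0.3914 0.01  ] rect [504.2 392.2] [  9.3 109.4] 76.8 pca -13.4
```

View pics/w4.png

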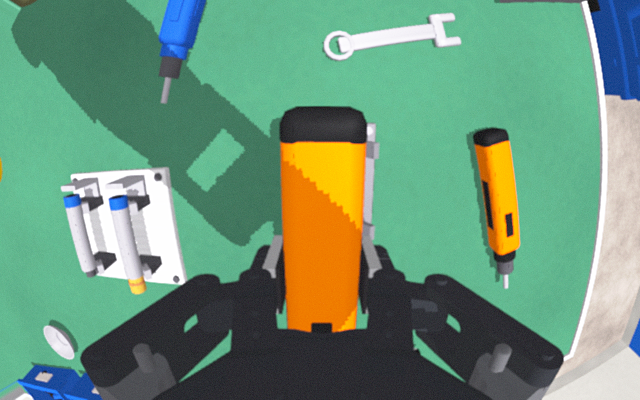

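The driver is held square over the cradle, with its heading within 1° of the cradle's. It needs about 10 mm more along tool y, then it goes down.

>>> step_arm(
  deltas=[
    [[0, 0, 0], [0, 0.42, 0], -1],
    [[0, 0, 0], [0, 0, 1], -1],
    [[0, 0, 0], [0, 0, 1], -1],
    [[0, 0, 0], [0, 0, 1], -1],
    [[0, 0, 0], [0, 0, 1], -1],
    [[0, 0, 0], [0, 0, 0], -1],
    [[0, 0, 0], [0, 0, 0], -1],
  ],
)

```text
clock: 8.47
ee_pos: [0.4999, 0.3527, 0.1023]
orientation: [0.11, 0.994, -0.001, -0.001]
ft_force: [0.0, 0.5, -3.1]
opening: 0.0328
grasp_force: 51.1
```

>>> step_arm(
  deltas=[
    [[0, 0, 0], [0, 0, 0.4], -1],
    [[0, 0, 0], [0, 0, 0.4], -1],
    [[0, 0, 0], [0, 0, 0.4], -1],
    [[0, 0, 0], [0, 0, 0.3], -1],
    [[0, 0, 0], [0, 0, 0.2], -1],
    [[0, 0, 0], [0, 0, 0], -1],
  ],
)

```text
clock: 8.97
ee_pos: [0.4996, 0.3521, 0.0589]
orientation: [0.11, 0.994, -0.001, -0.001]
ft_force: [-0.6, -0.3, -4.7]
opening: 0.0331
grasp_force: 51.3
```

>>> step_arm(
  deltas=[
    [[0, 0, 0], [0, 0, 0.1], -1],
    [[0, 0, 0], [0, 0, 0.06], -1],
    [[0, 0, 0], [0, 0, 0], -1],
  ],
)

```text
clock: 9.22
ee_pos: [0.5001, 0.3524, 0.0563]
orientation: [0.11, 0.994, 0.0, 0.0]
ft_force: [0.2, 0.0, -4.1]
opening: 0.0331
grasp_force: 51.3
```

>>> step_arm(
  deltas=[
    [[0, 0, 0], [0, 0, 0.06], -1],
    [[0, 0, 0], [0, 0, 0], -1],
    [[0, 0, 0], [0, 0, 0], -1],
  ],
)

```text
clock: 9.47
ee_pos: [0.5003, 0.3526, 0.0554]
orientation: [0.11, 0.994, 0.0, 0.0]
ft_force: [-1.5, -0.9, 3.5]
opening: 0.0334
grasp_force: 52.0
```

Force has gone from -4 N to +3.5 N, so the driver is seated. Releasing, then rising.

>>> step_arm(
  deltas=[
    [[0, 0, 0], [0, 0, 0], 1],
    [[0, 0, 0], [0, 0, 0], 1],
    [[0, 0, 0], [0, 0, 0], 1],
    [[0, 0, 0], [0, 0, 0], 1],
    [[0, 0, 0], [0, 0, 0], 1],
    [[0, 0, 0], [0, 0, 0], 1],
    [[0, 0, 0], [0, 0, -0.5], 1],
    [[0, 0, 0], [0, 0, -1], 1],
  ],
)

```text
clock: 10.13
ee_pos: [0.499, 0.3517, 0.0907]
orientation: [0.11, 0.994, -0.002, -0.002]
ft_force: [0.3, 0.2, -0.5]
opening: 0.0854
grasp_force: 0.0
```

>>> step_arm(
  deltas=[
    [[0, 0, 0], [0, 0, -1], 1],
    [[0, 0, 0], [0, 0, -1], 1],
    [[0, 0, 0], [0, 0, -1], 1],
    [[0, 0, 0], [0, 0, -1], 1],
    [[0, 0, 0], [0, 0, -1], 1],
    [[0, 0, 0], [0, 0, 0], 1],
    [[0, 0, 0], [0, 0, 0], 1],
  ],
)

```text
clock: 10.72
ee_pos: [0.5004, 0.3526, 0.2195]
orientation: [0.11, 0.994, 0.001, 0.001]
ft_force: [-0.2, -0.3, -0.8]
opening: 0.0857
grasp_force: 0.0
```

```bash
python3 - <<'E'
from h import *
f=grab('wrist'); s=f['state']; print(s['ee_pos'],s['clock'],s['opening'],s['qpos'].round(2))
W=wcloud(f); x,y,z=W[...,0],W[...,1],W[...,2]
o=mask_hsv(f,(5,180,120),(20,255,255))&(z>.05)&(z<.1)&(abs(x-.5)<.12)&(abs(y-.35)<.1); print('topz',np.nanpercentile(z[o],[5,50,95]))
rect(wray(f,np.argwhere(o)[:,::-1],.064),'driver top')
n,L,st,c=cv2.connectedComponentsWithStats(((z>.04)&(z<.08)&(abs(x-.5)<.08)&(abs(y-.35)<.07)&~mask_hsv(f,(3,120,80),(25,255,255))).astype(np.uint8))
for i in range(1,n):
    if st[i,4]>20: rect(W[L==i],'fork %.3f'%np.nanmax(z[L==i]))
def m2(m): return np.argwhere(m)[:,::-1]
near=(abs(x-.5)<.13)&(abs(y-.08)<.13)
b=mask_hsv(f,(10,110,80),(28,255,255))&near&(z<.08)&(z>.04); rect(wray(f,m2(b),.06),'brass')
w=mask_hsv(f,(0,0,150),(179,50,255))&near&(z<.03); rect(wray(f,m2(w),.012),'plate')
bl=mask_hsv(f,(100,150,60),(125,255,255))&near&(z>.045)
n,L,st,c=cv2.connectedComponentsWithStats(bl.astype(np.uint8))
for i in range(1,n):
    if st[i,4]>20: rect(wray(f,m2(L==i),.06),'blue band')
E
```

```text
[0.50038147 0.35262835 0.21952411] 10.7167 0.08572242413622166 [ 0.55  0.46  1.37 -0.    1.3  -0.8 ]
topz [0.05932837 0.06379632 0.06587166]
driver top 1973 mean [0.5095 0.3487 0.064 ] rect [509.2 350.9] [ 32.9 135.6] 76.6 pca -12.4
fork 0.068 513 mean [0.4369 0.3675 0.0636] rect [436.9 367.4] [34.  14.1] 75.6 pca -103.4
fork 0.067 310 mean [0.4564 0.3311 0.059 ] rect [456.4 330.3] [16.3 14.4] 75.5 pca -120.0
fork 0.068 309 mean [0.4701 0.3897 0.0587] rect [470.6 390.4] [16.1 14.9] 77.1 pca 80.9
fork 0.068 297 mean [0.5293 0.3137 0.0588] rect [530.2 313. ] [16.1 15.1] 75.9 pca -50.5
fork 0.067 299 mean [0.5432 0.373  0.0583] rect [544.3 373.3] [16. 15.] 76.0 pca 16.1
fork 0.068 216 mean [0.5366 0.3443 0.0667] rect [537.1 344.4] [ 7.6 27.5] 77.0 pca -13.6
fork 0.064 65 mean [0.5781 0.3301 0.0607] rect [577.7 330.9] [22.6  4.4] 89.5 pca 87.9
brass 195 mean [0.5603 0.1077 0.06  ] rect [560.8 108.4] [19.4 28.4] 4.1 pca -69.7
plate 6240 mean [0.4981 0.1022 0.012 ] rect [479.6  81.3] [222.5 232. ] 0.0 pca -110.1
blue band 146 mean [0.444  0.0557 0.06  ] rect [444.1  55.9] [31.9 12.3] 82.0 pca -95.3
blue band 187 mean [0.4618 0.1294 0.06  ] rect [462.  129.5] [27.3 12.9] 86.6 pca -89.8
```

The driver is seated: top face at 64 mm, origin within 2 mm of the cradle centre. Now to the tube at (0.5094, 0.1163).

>>> step_arm(
  deltas=[
    [[0, 0, -0.13], [-0.27, -1, 0], 1],
    [[0, 0, 0], [-0.27, -1, 0], 1],
    [[0, 0, 0], [-0.27, -1, 0], 0.3],
    [[0, 0, 0], [-0.27, -1, 0], 0.3],
    [[0, 0, 0], [-0.27, -1, 0], 0.3],
    [[0, 0, 0], [-0.27, -1, 0], 0.3],
    [[0, 0, 0], [-0.27, -1, 0], 0.3],
    [[0, 0, 0], [-0.27, -1, 0], 0.3],
  ],
)

```text
clock: 11.43
ee_pos: [0.511, 0.1443, 0.2163]
orientation: [0.103, 0.995, -0.0, -0.001]
ft_force: [0.5, -0.4, 0.3]
opening: 0.0559
grasp_force: 0.0
```

>>> step_arm(
  deltas=[
    [[0, 0, 0], [-0.27, -1, 0], 0.3],
    [[0, 0, 0], [0, -0.14, 1], 0.3],
    [[0, 0, 0], [0, 0, 1], 0.3],
    [[0, 0, 0], [0, 0, 1], 0.3],
    [[0, 0, 0], [0, 0, 0], 0.3],
    [[0, 0, 0], [0, 0, 0], 0.3],
  ],
)

```text
clock: 11.93
ee_pos: [0.5117, 0.1162, 0.1414]
orientation: [0.103, 0.995, -0.0, -0.002]
ft_force: [-0.3, 0.3, -0.4]
opening: 0.0552
grasp_force: 0.0
```

```bash
python3 - <<'E'
from h import *
f=grab('wrist'); s=f['state']; print(s['ee_pos'],s['clock'],s['opening'],R.from_quat(s['orientation']).as_matrix().round(3).tolist())
W=wcloud(f); x,y,z=W[...,0],W[...,1],W[...,2]
m=(z>.05)&(z<.08)&(abs(x-.51)<.1)&(abs(y-.115)<.03); 
st=m&(z>.0585); rect(W[st],'tube top')
A=W[st]; e=np.polyfit(A[:,0],A[:,1],1); print('line y at .5094',np.polyval(e,.5094),np.degrees(np.arctan(e[0])))
cv2.imwrite('pics/w5.png',f['image'][:,:,::-1])
E
```

```text
[0.51168765 0.11620932 0.14142956] 11.9333 0.05523956976388959 [[-0.979, 0.205, -0.003], [0.205, 0.979, -0.0], [0.003, -0.001, -1.0]]
tube top 4831 mean [0.501  0.1173 0.0642] rect [504.8 116.9] [ 25.1 130.5] 78.4 pca -12.1
line y at .5094 0.11560878132988912 -11.705617001929754
```

View pics/w5.png

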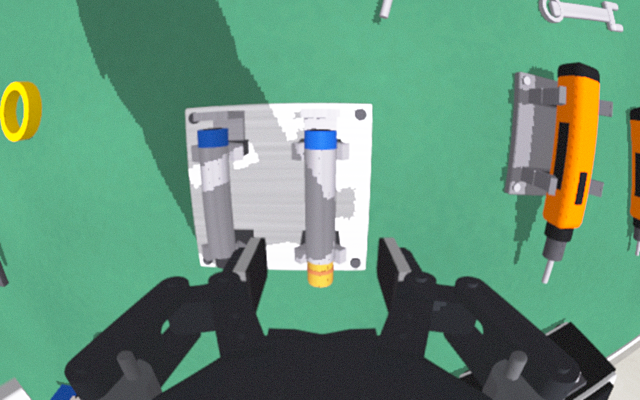

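The wrist view shows the brass-nozzled tube (320,205) midway between the fingers, and the driver lying in the cradle (575,150). Descending to grip.

>>> step_arm(
  deltas=[
    [[0, 0, 0], [0.08, 0, 1], 0.3],
    [[0, 0, 0], [0, 0, 1], 0.3],
    [[0, 0, 0], [0, 0, 0.8], 0.3],
    [[0, 0, 0], [0, 0, 0.5], 0.3],
    [[0, 0, 0], [0, 0, 0], 0.3],
    [[0, 0, 0], [0, 0, 0], 0.3],
  ],
)

```text
clock: 12.48
ee_pos: [0.511, 0.1169, 0.061]
orientation: [0.103, 0.995, 0.0, 0.0]
ft_force: [0.2, -0.4, 0.5]
opening: 0.0557
grasp_force: 0.0
```

>>> step_arm(
  deltas=[
    [[0, 0, 0], [0, 0, 0], -1],
    [[0, 0, 0], [0, 0, 0], -1],
    [[0, 0, 0], [0, 0, 0], -1],
    [[0, 0, 0], [0, 0, 0], -1],
    [[0, 0, 0], [0, 0, 0], -1],
    [[0, 0, 0], [0, 0, 0], -1],
    [[0, 0, 0], [0, 0, 0], -1],
    [[0, 0, 0], [0, 0, 0], -1],
  ],
  squeeze=50,
)

```text
clock: 13.15
ee_pos: [0.5108, 0.1154, 0.0613]
orientation: [0.103, 0.995, -0.001, 0.001]
ft_force: [-5.1, -15.6, 11.8]
opening: 0.0203
grasp_force: 48.5
```

>>> step_arm(
  deltas=[
    [[0, 0, 0], [0, -0.06, 0], -1],
    [[0, 0, 0], [0, 0, -0.4], -1],
    [[0, 0, 0], [0, 0, -0.7], -1],
    [[0, 0, 0], [0, 0, -1], -1],
    [[0, 0, 0], [0, 0, -1], -1],
    [[0, 0, 0], [0, 0, -1], -1],
    [[0, 0, 0], [0, 0, -1], -1],
    [[0, 0, 0], [0, 0, 0], -1],
  ],
)

```text
clock: 13.82
ee_pos: [0.5117, 0.1156, 0.1931]
orientation: [0.103, 0.995, 0.001, 0.004]
ft_force: [0.1, 1.0, 0.5]
opening: 0.0204
grasp_force: 49.0
```

```bash
python3 - <<'E'
from h import *
f=grab('wrist'); s=f['state']; print(s['ee_pos'],s['clock'],s['opening'],s['grasp_force'],s['ft_force'])
Rt=R.from_quat(s['orientation']).as_matrix(); W=wcloud(f); T=(W-s['ee_pos'])@Rt
x,y,z=T[...,0],T[...,1],T[...,2]
near=(abs(x)<.08)&(abs(y)<.03)&(abs(z)<.04)
for nm,lo,hi in(('blue',(100,150,60),(125,255,255)),('brass',(10,110,80),(28,255,255)),('steel',(0,0,60),(179,60,255))):
    P=T[near&mask_hsv(f,lo,hi)]; print(nm,len(P),P.mean(0).round(4),'min',P.min(0).round(4),'max',P.max(0).round(4)) if len(P) else print(nm,0)
P=T[near&(x>.014)&(mask_hsv(f,(100,150,60),(125,255,255))|mask_hsv(f,(0,0,110),(179,60,255)))]
# cylinder top ridge: highest points (lowest tool z) per x slice
for a in np.arange(.014,.06,.006):
    Q=P[(P[:,0]>a)&(P[:,0]<a+.006)]
    if len(Q)>10: print(a.round(3),len(Q),'ymid',((np.percentile(Q[:,1],2)+np.percentile(Q[:,1],98))/2).round(4),'ztop',np.percentile(Q[:,2],15).round(4))
E
```

```text
[0.51167056 0.11561338 0.19314727] 13.8167 0.02039272737456157 48.99096965789795 [0.10184835 1.03492291 0.45243227]
blue 1525 [ 0.0507  0.0004 -0.0037] min [ 0.0444 -0.0101 -0.0071] max [0.0566 0.0107 0.0048]
brass 0
steel 8443 [ 0.0097  0.0003 -0.0035] min [-0.0373 -0.03   -0.0383] max [0.0569 0.0298 0.015 ]
0.014 625 ymid 0.0004 ztop -0.0049
0.02 639 ymid 0.0004 ztop -0.005
0.026 674 ymid 0.0006 ztop -0.0051
0.032 717 ymid 0.0003 ztop -0.0051
0.038 726 ymid 0.0003 ztop -0.005
0.044 696 ymid 0.0006 ztop -0.0055
0.05 780 ymid 0.0006 ztop -0.0056
0.056 98 ymid 0.0005 ztop -0.005
```

The tube is lifted and firmly held, level in the grip; its tail is at tool x 0.0566 m, so its axis is at tool z≈+0.0055. Turning it to face the camera.

>>> step_arm(
  deltas=[
    [[0, 0, 0.6], [0, 0, 0], -1],
    [[0, 0, 1], [0, 0, 0], -1],
    [[0, 0, 1], [0, 0, 0], -1],
    [[0, 0, 1], [0, 0, 0], -1],
    [[0, 0, 1], [0, 0, 0], -1],
    [[0, 0, 1], [0, 0, 0], -1],
    [[0, 0, 1], [0, 0, 0], -1],
    [[0, 0, 1], [0, 0, 0], -1],
  ],
)

```text
clock: 14.53
ee_pos: [0.5097, 0.1152, 0.1867]
orientation: [0.483, 0.876, -0.0, -0.001]
ft_force: [0.0, -0.8, -0.9]
opening: 0.0203
grasp_force: 49.0
```

>>> step_arm(
  deltas=[
    [[0, 0, 1], [0, 0, 0], -1],
    [[0, 0, 1], [0, 0, 0], -1],
    [[0, 0, 1], [0, 0, 0], -1],
    [[0, 0, 1], [0, 0, 0], -1],
    [[0, 0, 1], [0, 0, 0], -1],
    [[0, 0, 1], [0, 0, 0], -1],
    [[0, 0, 0.6], [0, 0, 0], -1],
    [[0, 0, 0], [0, 0, 0], -1],
  ],
)

```text
clock: 15.2
ee_pos: [0.5097, 0.1153, 0.1868]
orientation: [0.75, 0.661, -0.001, -0.0]
ft_force: [-0.4, -0.2, -1.8]
opening: 0.0202
grasp_force: 49.0
```

>>> step_arm(
  deltas=[
    [[0, -0.75, 0], [0, 0, -0.7], -1],
    [[0, -0.75, 0], [0, 0, -0.7], -1],
    [[0, -0.75, 0], [0, 0, -0.6], -1],
    [[0, 0, 0], [-1, 0, 0], -1],
    [[0, 0, 0], [-1, 0, 0], -1],
    [[0, 0, 0], [-1, 0, 0], -1],
    [[0, 0, 0], [0, 0, 0], -1],
    [[0, 0, 0], [0, 0, 0], -1],
  ],
)

```text
clock: 15.87
ee_pos: [0.5014, 0.0459, 0.2546]
orientation: [0.744, 0.658, -0.088, 0.078]
ft_force: [-0.7, 1.1, -1.2]
opening: 0.0204
grasp_force: 49.1
```

```bash
python3 - <<'E'
from h import *
f=grab('wrist'); s=f['state']; Rt=R.from_quat(s['orientation']).as_matrix(); print(s['ee_pos'],s['clock'],s['qpos'].round(2),Rt.round(3).tolist())
cv2.imwrite('pics/w6.png',f['image'][:,:,::-1])
noz=s['ee_pos']+Rt@[-.059,.0004,.0055]; print('nozzle',noz)
W=wcloud(f); x,y,z=W[...,0],W[...,1],W[...,2]
m=(abs(x-.488)<.06)&(y>-.39)&(y<-.33)&(z>.18)&(z<.31); P=W[m]; print(len(P))
for k in range(4):
    c=P.mean(0); n=np.linalg.svd(P-c,full_matrices=False)[2][2]; n*=np.sign(n[1]); d=(P-c)@n; print(len(P),c.round(4),n.round(3),d.std().round(4),'tilt',np.degrees(np.arcsin(-n[2])).round(1),'head',np.degrees(np.arctan2(n[1],n[0])).round(1)); P=P[abs(d)<.012-.002*k]
E
```

```text
[0.50142054 0.04586664 0.25460437] 15.8667 [ 0.12  0.23  1.62 -0.23  1.36  0.3 ] [[0.118, 0.993, -0.029], [0.965, -0.122, -0.231], [-0.233, -0.0, -0.972]]
nozzle [ 0.49466918 -0.01240006  0.2630199 ]
0<stdin>:8: RuntimeWarning: Mean of empty slice.
  ret = um.true_divide(
Traceback (most recent call last):
IndexError: index 2 is out of bounds for axis 0 with size 0
```

View pics/w6.png

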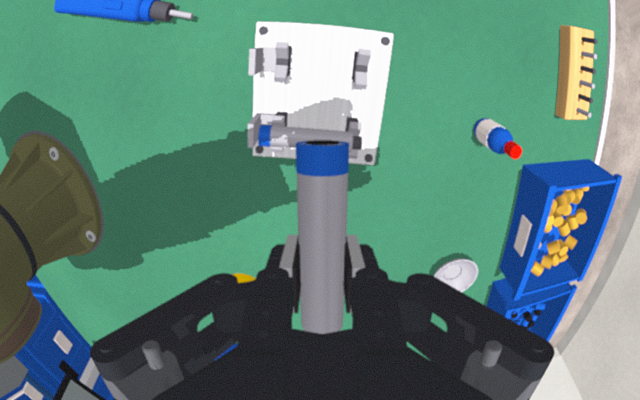

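The wrist view shows the tube square in the jaws (322,240), but the gripper hides the inspection camera. I'll refine the camera axis from several averaged scene and top frames instead.

```bash
cat > ring.py <<'E'
from h import *
def fit(P,sel=.006):
    for k in range(6):
        c=np.median(P,0) if k==0 else P.mean(0); n=np.linalg.svd(P-c,full_matrices=False)[2][2]; d=(P-c)@n; P=P[abs(d)<max(sel,.012-.002*k)]
    return c,n,d.std(),len(P)
def avg(n,k):
    fs=[manip.grab_frame(n) for _ in range(k)]; f=fs[0]; Z=np.stack([g['range_z'] for g in fs]); f['range_z']=np.median(Z,0); f['image']=np.median([g['image'] for g in fs],0).astype(np.uint8); pickle.dump(f,open(n+'A.pkl','wb')); return f
if __name__=='__main__':
    f=avg('scene',10); t=avg('top',10)
    ang=lambda n:(np.degrees(np.arcsin(-n[2])).round(1),np.degrees(np.arctan2(n[1],n[0])).round(1))
    W=cloud(f); x,y,z=W[...,0],W[...,1],W[...,2]
    m=(abs(x-.488)<.06)&(y>-.385)&(y<-.33)&(z>.19)&(z<.31)
    mi=cv2.erode(m.astype(np.uint8),np.ones((3,3)))>0
    c,n,sd,k=fit(W[mi],.005); n*=np.sign(n[1]); print('ring',c.round(4),n.round(3),sd.round(4),k,ang(n))
    # ring annulus / outline on plane by rays
    def onplane(uv):
        K=f['K']; d=np.c_[(uv[:,0]-K[0,2])/K[0,0],(uv[:,1]-K[1,2])/K[1,1],np.ones(len(uv))]@f['pose'][:3,:3].T; o=f['pose'][:3,3]
        return o+d*(((c-o)@n)/(d@n))[:,None]
    e1=np.cross(n,[0,0,1]); e1/=np.linalg.norm(e1); e2=np.cross(e1,n)
    for nm,mk in(('all',m),('bright',m&mask_hsv(f,(0,0,125),(179,80,255)))):
        cs,_=cv2.findContours(mk.astype(np.uint8),0,1); cs=max(cs,key=len)[:,0,:].astype(float)
        Q=onplane(cs)-c; q=np.c_[Q@e1,Q@e2].astype(np.float32)*1000; (a,b),r=cv2.minEnclosingCircle(q); el=cv2.fitEllipse(q); print(nm,len(q),(a,b),r,'ell',el,'center',(c+e1*el[0][0]/1000+e2*el[0][1]/1000).round(4))
    # body faces, scene + top
    for g,nm in((f,'scene'),(t,'top')):
        W=cloud(g); x,y,z=W[...,0],W[...,1],W[...,2]
        b=(abs(x-.48)<.06)&(y<-.39)&(y>-.54)&(z>.2)&(z<.34)&mask_hsv(g,(0,0,120),(179,60,255)); b=cv2.erode(b.astype(np.uint8),np.ones((3,3)))>0
        P=W[b]; print(nm,'body',len(P),P.min(0).round(3),P.max(0).round(3))
        if nm=='top':
            cc,nn,sd,k=fit(P,.005); nn*=np.sign(nn[2]); e=nn; print('top face',cc.round(4),nn.round(3),sd.round(4),k); rect(P,'body')
E
python3 ring.py
```

```text
ring [ 0.4931 -0.3559  0.248 ] [ 0.124  0.96  -0.251] 0.0013 187 (np.float64(14.5), np.float64(82.6))
all 49 (0.056257426738739014, -0.3859993517398834) 38.946746826171875 ell ((-0.39650997519493103, -0.7422592043876648), (68.83961486816406, 75.74333953857422), 153.6694793701172) center [ 0.4927 -0.3561  0.2472]
bright 43 (-2.801117420196533, -6.456270694732666) 33.605960845947266 ell ((-2.813375949859619, -6.521212100982666), (62.532867431640625, 64.87637329101562), 71.57490539550781) center [ 0.4901 -0.3572  0.2417]
scene body 254 [ 0.46  -0.535  0.207] [ 0.507 -0.405  0.333]
top body 243 [ 0.438 -0.535  0.278] [ 0.502 -0.414  0.304]
top face [ 0.4782 -0.4472  0.2936] [0.029 0.271 0.962] 0.0012 233
body 243 mean [ 0.4774 -0.4505  0.2932] rect [ 472. -475.] [126.7  46. ] 79.8 pca -100.8
```

>>> step_arm(
  deltas=[
    [[0, -0.25, 0.07], [0, 0.4, 0.8], -1],
    [[0, 0, 0], [-0.5, 0.4, 0.9], -1],
    [[0, 0, 0], [-0.7, 0.4, 0.9], -1],
    [[0, 0, 0], [-0.8, 0.4, 0.9], -1],
    [[0, 0, 0], [-0.8, 0, 0.9], -1],
    [[0, 0, 0], [-0.8, 0, 0], -1],
    [[0, 0, 0], [-0.8, 0, 0], -1],
    [[0, 0, 0], [-0.8, 0, 0], -1],
  ],
)

```text
clock: 17.58
ee_pos: [0.5213, -0.1118, 0.1817]
orientation: [0.745, 0.654, -0.098, 0.086]
ft_force: [0.6, -0.4, -1.2]
opening: 0.0202
grasp_force: 49.1
```

>>> step_arm(
  deltas=[
    [[0, 0, 0], [-0.8, 0, 0], -1],
    [[0, 0, 0], [-0.8, 0, 0], -1],
    [[0, 0, 0], [-0.6, 0, 0], -1],
    [[0, 0, 0], [-0.4, 0, 0], -1],
    [[0, 0, 0], [0, 0, 0], -1],
    [[0, 0, 0], [0, 0, 0], -1],
    [[0, 0, 0], [0, 0, 0], -1],
  ],
)

```text
clock: 18.17
ee_pos: [0.5134, -0.1723, 0.1984]
orientation: [0.745, 0.654, -0.098, 0.087]
ft_force: [-0.5, -0.2, -0.9]
opening: 0.02
grasp_force: 49.1
```

```bash
cat > chk.py <<'E'
from ring import *
C=np.array([.490,-.357,.242]); n=np.array([.1244,.9579,-.2588]); 
s=manip.state(); Rt=R.from_quat(s['orientation']).as_matrix(); noz=s['ee_pos']+Rt@[-.059,.0004,.0055]
d=noz-C; e1=np.cross([0,0,1],n); e1/=np.linalg.norm(e1); e2=np.cross(n,e1)
print(s['clock'],s['ee_pos'],'axial',d@n,'lat',d@e1,d@e2,'ang',np.degrees(np.arccos(Rt[:,0]@n)),s['qpos'].round(2),s['grasp_force'])
print('correction tool units',(Rt.T@(C+.08*n-noz)/.025).round(2))
E
python3 - <<'E'
exec(open('chk.py').read())
f=avg('scene',5); t=avg('top',5)
W=cloud(f); x,y,z=W[...,0],W[...,1],W[...,2]
for g,nm in((f,'scene'),(t,'top')):
    W=cloud(g); x,y,z=W[...,0],W[...,1],W[...,2]
    near=(abs(x-.5)<.08)&(y>-.33)&(y<-.1)&(z>.12)&(z<.32)
    for l,lo,hi in(('brass',(10,110,80),(28,255,255)),('blue',(100,150,60),(125,255,255))):
        P=W[near&mask_hsv(g,lo,hi)]; print(nm,l,len(P),np.median(P,0).round(4) if len(P) else '')
a=[cv2.resize(g['image'][v:v+100,u:u+130,::-1],None,fx=3,fy=3,interpolation=cv2.INTER_CUBIC) for g,u,v in((f,215,85),(t,370,140))]
cv2.imwrite('pics/fin.png',np.hstack(a))
E
```

```text
18.1667 [ 0.51342908 -0.17234144  0.198367  ] axial 0.13209152567513496 lat 0.00017507789181745934 0.0005124291302923412 ang nan [-0.28  0.32  1.64 -0.28  1.15 -0.04] 49.10062372684479
correction tool units [-2.08  0.01  0.02]
scene brass 2 [ 0.5151 -0.2251  0.2101]
scene blue 18 [ 0.5241 -0.1207  0.1868]
top brass 26 [ 0.5053 -0.2199  0.2128]
top blue 0 <string>:5: RuntimeWarning: invalid value encountered in arccos
```

View pics/fin.png

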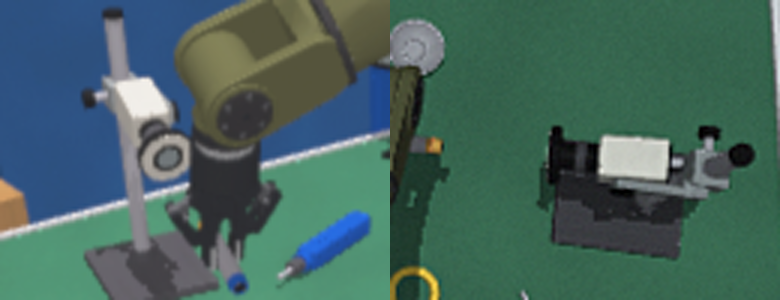

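The final views show the nozzle clear of the ring and lined up with the camera. The brass is at (433,145) in the right half and the ring at (555,155), consistent with the computed position. Advancing the last 52 mm along the axis.

>>> step_arm(
  deltas=[
    [[0, 0, 0], [-0.5, 0, 0], -1],
    [[0, 0, 0], [-0.6, 0, 0], -1],
    [[0, 0, 0], [-0.5, 0, 0], -1],
    [[0, 0, 0], [-0.35, 0, 0], -1],
    [[0, 0, 0], [-0.13, 0.01, 0.02], -1],
    [[0, 0, 0], [0, 0, 0], -1],
    [[0, 0, 0], [0, 0, 0], -1],
    [[0, 0, 0], [0, 0, 0], -1],
  ],
)

```text
clock: 19.33
ee_pos: [0.5071, -0.2226, 0.2114]
orientation: [0.745, 0.654, -0.098, 0.087]
ft_force: [0.0, 0.5, -0.7]
opening: 0.0205
grasp_force: 49.1
```

```bash
python3 - <<'E'
exec(open('chk.py').read())
for nm in('top','scene'):
    g=avg(nm,4); W=cloud(g); x,y,z=W[...,0],W[...,1],W[...,2]
    near=(abs(x-.5)<.08)&(y>-.33)&(y<-.1)&(z>.12)&(z<.32)
    P=W[near&mask_hsv(g,(10,110,80),(28,255,255))]; print(nm,'brass',len(P),np.median(P,0).round(4) if len(P) else '')
    P=W[(abs(x-.5)<.12)&(abs(y-.35)<.1)&(z>.05)&mask_hsv(g,(5,180,120),(20,255,255))]; rect(P,nm+' driver')
    if nm=='top':
        m=(abs(x-.49)<.06)&(y>-.375)&(y<-.33)&(z>.19)&(z<.3); print('ring x',W[m].min(0),W[m].max(0))
E
```

```text
19.3333 [ 0.50709738 -0.22262628  0.21144556] axial 0.07975101545211999 lat -1.2261161730713413e-05 3.13399956382264e-05 ang nan [-0.38  0.32  1.61 -0.28  1.16 -0.14] 49.100359082221985
correction tool units [ 0.01 -0.    0.  ]
top brass 22 [ 0.499  -0.2705  0.2259]
top driver 233 mean [0.5052 0.3485 0.0635] rect [508.4 349. ] [ 32.6 135.3] 77.0 pca 166.3
ring x [ 0.45240678 -0.37455145  0.22964517] [ 0.52221506 -0.34859252  0.28167819]
scene brass 0 
scene driver 563 mean [0.5125 0.3565 0.0611] rect [511.1 352.5] [ 32.2 138.7] 76.2 pca -13.2<string>:5: RuntimeWarning: invalid value encountered in arccos
```

```bash
python3 -c "
from bench import manip
print(manip.close_job())"
```

```text
the job is handed in; nothing more can be done
None
```

I handed the job in, but no verdict came back: the driver lies in the cradle about 2 mm from centre, and the brass-nozzled tube is held still, pointing into the lens with its nozzle end 80 mm from the ring face by my measurements.

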